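# Slide the copper blank over the lip into its seat

## Robot

A 6-joint arm with a two-finger parallel gripper is mounted at the origin on the work surface. World frame = base frame: x ahead of the robot, y to its left, z up, the work surface at z = 0. Lengths are in m, angles in rad, forces in N, time in s.
With the tool pointing down it reaches from about 0.35 to 0.975 m from the base axis. Payload 4.9 kg.
Tool frame: the origin (TCP) lies midway between the tips of the shut fingers; the grasp point (between the pads) lies 19 mm behind it; z points along the fingers, y is the line along which they close (so a half turn about z gives the same grasp; the last joint's range is limited). The gripper opens to 85 mm and grips with 20 to 120 N. Pads are 22 mm wide; open, the fingers measure 114 mm over their backs; the gripper's body (76 mm by 85 mm) begins 54 mm behind the grasp point. The pads swing forward as they close: fully open they stand 13 mm farther back than shut.
Start: joints at [1.171, 0.053, 1.613, -0, 1.476, -0.119], TCP at [0.173, 0.601, 0.231] pointing down, gripper open.
Joint ranges: [-3.01, 3.01], [-1.01, 2.22], [0.06, 2.58], [-1.02, 4.17], [0.09, 2.62], [-3.14, 3.14]. Speed limits (rad/s): [2.57, 2.57, 3.14, 3.14, 3.14, 3.14].

## Interface

Orientations are given as a rotation vector (axis times angle).
In Python, from station import ctrl gives the robot as it stands. The module is installed in compiled form; this text tells all that it offers.
- The arm moves only by the shell command python3 -m handwheel 'ROWS' [OPENING] [FORCE]. ROWS is JSON, a list of rows, each a list of 2 entries, a list of its own where there are three numbers: the shift along the tool's x, y, z in cm, then the turn, a rotation vector about the tool's x, y, z in rad. In form: [[[tx, ty, tz], [ax, ay, az]], ...]. A call has 1 to 5 rows; each row is the pose to reach, as a shift and turn from the pose commanded when the call began, along the tool's axes at that moment; what a row does not reach only later rows make up. A row lasts 1/8 s, in which the tool goes at most 62.5 mm and 10.7 degrees, less where a joint would pass 70% of its speed; a pose out of reach is approached as far as the arm can. A call with a gripper value outside its range is refused whole. OPENING is the gripper's target within -1 to 1 (shut at 1, half-way at 0, fully open at -1), set as the call begins (- or left out, the last holds). The fingers move at their own pace and stop on an object; FORCE is the grip in N (left out, the last holds). Time passes only in rows, so rows that repeat a pose let the fingers close. It gives the time, the measured TCP pose, the force, the opening and the grip force at its end, in the units of the state.
- ctrl.get_obs(): the state, without advancing time (a new reading comes with each control period).
- ctrl.get_image(name): name is "side" or "top" or "wrist"; returns the picture (384x512x3 uint8, blue, green, red); there is no depth.
- ctrl.calibration(name): a dict with "fx", "fy", "cx", "cy" (pixels), "k1" (the pictures are not rectified: a ray, as slopes to the right and down, at radius r is drawn at 1 + k1 r^2 times it, then the intrinsics apply), "R" (3x3) and "t" (3): a world point X has camera coordinates R X + t. Camera axes: x right, y down, z forward; pixel columns grow to the right and rows downward; lengths in m; the calibration is good to about 2 mm. A picture is of the moment at which its call begins: read the wrist's pose just before it. calibration takes no time and is no camera call; for the wrist camera it gives the pose at the moment of the call.
- ctrl.finish_job(): hands the job in; it is judged then, once.
Trained networks look in the newest picture that a camera, given by its name, has taken for a name from the list of things; names that differ only in an ending like _2 or _b are one class to them, and where a whole thing is asked for, a point or a joint stands for the part that bears it (a point fixed in the world has none). Each returns a list of dicts, best first, with "score" (0 to 1); they miss things now and then, are a little off and sometimes report something else, mostly with a low value. They report only what shows in the picture. A call takes as long as a camera call. They do not tell look-alikes from the thing itself.
- ctrl.look_for(camera, query): "position" ([column, row] in pixels, amid what is visible of it).
- ctrl.landmark_of(camera, query): "position" ([column, row] in pixels: a listed point, or the origin of a listed thing).
The state is a dict: "t": time; "q": joint angles; "dq": joint speeds; "effort": joint torques, N m; "tool_pos": TCP position; "tool_rot": TCP orientation; "contact_force": force on the tool from outside, world axes, zero at the start; "wrist_torque": the same for the moment, N m; "opening": finger opening in m; "grip_force": force on a finger pad.
Only numpy, scipy, OpenCV 4.12 (cv2) and the standard library are available. Lean on these libraries where they do the work, as an engineer would, in place of code of your own. Each camera call takes 0.05 s, during which the arm holds its last target. There are 200 camera calls.

## Task

The copper disc on the loading tray is the next blank for the vacuum chamber. Push it along its lane and over the raised yellow lip so that it drops down and lies flat in the seat beyond; slide it, do not pick it up. Leave the steel disc and the black disc where they lie, and finish with the gripper clear of everything.

Things in the scene. Friction and masses are not known exactly. Their poses are not given: they have to be found in the camera images.
- tray: Fixed three-lane tray, all in mm. Origin at bench level, mid-width (width 248); discs are pushed to its +x. Lane centres y = -80, 0, 80; lanes 72 wide between 8 thick rails, tops z = 32. Ledge x = -100 to -15, z = 22, rear open. Yellow lip: slick ramp x = -15 to 0, rising to crest z = 25 at x = 0 to 5, then sheer drop. Blue seat x = 5 to 79, floor z = 12; end wall behind it.
- copper_center (a point): Centre of the loose copper-coloured disc, 60 mm in diameter, 10 mm thick, about 250 g, lying flat on the ledge of one of the three lanes, 46 to 55 mm before the tray's x = 0 and within 3 mm of the lane's centre line; which lane varies. Its centre is 27 mm above the bench on the ledge, 17 mm when in the seat.
- steel_center (a point): Centre of the grey steel disc of the same size, on the ledge of another lane. To be left alone.
- black_center (a point): Centre of the black plastic disc of the same size, on the ledge of the third lane. To be left alone.
Things that resemble listed ones, but are neither listed nor needed, are in the scene too. There is more than one size of the part that bears copper_center; the job needs the largest.

How it is judged:
At the end, for the whole second after the job is handed in: The copper disc lies flat (within about 6 degrees) and at rest on the floor of the seat beyond the lip (centre less than 19.5 mm above the bench and 29 to 55 mm beyond the tray's x = 0, within the lanes), and the steel and black discs are within 15 mm of where they began (x of copper_center in the frame of tray between 0.029 and 0.055 m and y of copper_center in the frame of tray between -0.095 and 0.095 m and z of copper_center in the frame of tray below 0.0195 m and angle between copper_center's own z axis and vertical below 0.1 rad and linear speed of copper below 0.02 m/s and distance of each of steel_center, black_center from where it was at the start of the episode below 0.015 m); the robot touches nothing.
It fails at once if the copper disc is picked up (centre more than 60 mm above the bench) (height (world z) of copper_center above 0.06 m).
It fails at once if the steel disc is shifted by more than 15 mm (distance of steel_center from where it was at the start of the episode above 0.015 m).
It fails at once if the black disc is shifted by more than 15 mm (distance of black_center from where it was at the start of the episode above 0.015 m).
It also fails if it takes over 32 s, if anything falls off the work surface, if the arm or the gripper's body presses on something with over 40 N, if the wrist force passes 120 N, or if a joint passes its speed limit or range.

## Working session

There is one attempt and no reset: what is moved stays moved. The work goes in short steps, Python scripts to look and compute and a shell command to move; the robot and the scene stay as the last step left them, time stands still between calls to the robot, and variables do not carry over. Pictures are saved under pics/ and viewed, at most 10 in all, crops included, and the job is handed in when it is done.

```bash
mkdir -p pics; cat > h.py <<'E'
import numpy as np, cv2
from station import ctrl
from scipy.spatial.transform import Rotation as Ro
def back(name,px,z,c=None):
    c=c or ctrl.calibration(name)
    d=np.array([(px[0]-c['cx'])/c['fx'],(px[1]-c['cy'])/c['fy']]); u=d.copy()
    for _ in range(20): u=d/(1+c['k1']*(u@u))
    R=np.array(c['R']);t=np.array(c['t']); o=-R.T@t; r=R.T@np.array([u[0],u[1],1])
    return o+r*(z-o[2])/r[2]
def proj(name,X):
    c=ctrl.calibration(name); p=np.array(c['R'])@X+np.array(c['t']); u=p[:2]/p[2]; u=u*(1+c['k1']*(u@u))
    return u*[c['fx'],c['fy']]+[c['cx'],c['cy']]
E
python3 - <<'E'
from h import *
ims=[]
for n in("top","side"):
    im=ctrl.get_image(n); cv2.imwrite(f'pics/{n}0.png',im)
    for q,z in(("tray",0),("copper_center",.027),("steel_center",.027),("black_center",.027)):
        for r in ctrl.landmark_of(n,q)[:4]: print(n,q,np.round(r['position']),round(r['score'],2),back(n,r['position'],z).round(4))
o=ctrl.get_obs();print(o['tool_pos'],o['tool_rot'],o['t'],Ro.from_rotvec(o['tool_rot']).as_matrix().round(3))
E
```

```text
top tray [265. 173.] 0.85 [ 0.5624 -0.0694  0.    ]
top copper_center [329. 255.] 0.8 [ 0.3846 -0.1702  0.027 ]
top copper_center [308. 187.] 0.74 [ 0.5185 -0.1484  0.027 ]
top copper_center [360. 180.] 0.58 [ 0.5223 -0.2508  0.027 ]
top steel_center [269. 188.] 0.86 [ 0.5244 -0.0725  0.027 ]
top black_center [228. 201.] 0.56 [0.5058 0.0081 0.027 ]
side tray [303. 223.] 0.64 [ 0.5709 -0.0713  0.    ]
side copper_center [224. 283.] 0.84 [ 0.3799 -0.1972  0.027 ]
side copper_center [329. 295.] 0.7 [ 0.5205 -0.2747  0.027 ]
side copper_center [299. 242.] 0.57 [ 0.5269 -0.1507  0.027 ]
side steel_center [279. 214.] 0.73 [ 0.5234 -0.0615  0.027 ]
side black_center [261. 199.] 0.73 [ 0.5078 -0.0016  0.027 ]
[0.17318619 0.60048448 0.23124228] [-4.39593316e-01 -3.11065548e+00  1.75957951e-04] 0.5 [[-0.961  0.277 -0.   ]
 [ 0.277  0.961 -0.   ]
 [ 0.    -0.    -1.   ]]
```

View pics/top0.png

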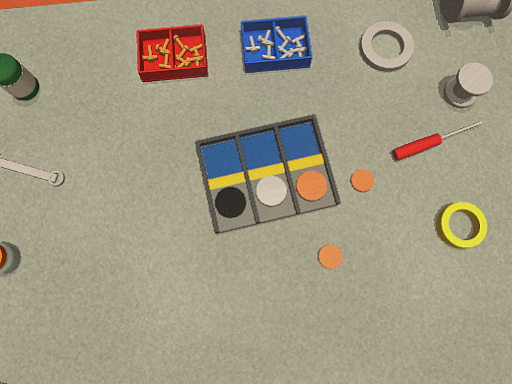

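View pics/side0.png

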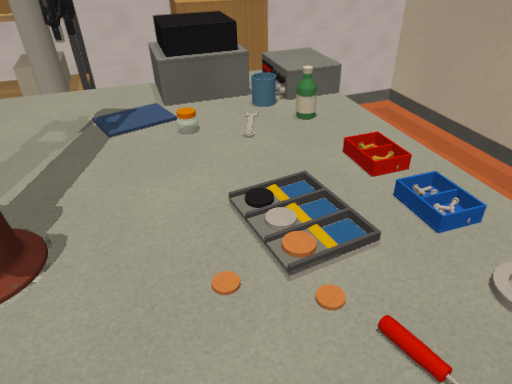

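The top view shows the tray with black at (230,202), steel at (271,191) and large copper at (312,186) in the right lane. The two small orange discs outside the tray are look-alikes. Next I measure the tray's yaw from the yellow lip and the copper's centre.

```bash
cat > m.py <<'E'
from h import *
def blobs(im,lo,hi,amin,box):
    m=cv2.inRange(cv2.cvtColor(im,cv2.COLOR_BGR2HSV),lo,hi); k=np.zeros_like(m); x0,y0,x1,y1=box; k[y0:y1,x0:x1]=255
    n,_,s,c=cv2.connectedComponentsWithStats(m&k); return [(c[i],s[i,4]) for i in range(1,n) if s[i,4]>amin]
E
python3 - <<'E'
from m import *
for n,box in(("top",(190,110,345,240)),("side",(225,170,380,268))):
    im=cv2.imread(f'pics/{n}0.png')
    Y=[back(n,c,.0235) for c,a in blobs(im,(22,150,100),(35,255,255),40,box)]
    C=[(back(n,c,.031),a) for c,a in blobs(im,(4,120,100),(17,255,255),100,box)]
    Y=sorted(Y,key=lambda p:p[1]); print(n,np.round(Y,4),C)
    d=Y[-1]-Y[0]; yaw=np.arctan2(-d[0],d[1]); ex=np.array([np.cos(yaw),np.sin(yaw),0]);ey=np.array([-ex[1],ex[0],0])
    O=np.mean(Y,0)+.005*ex; print('yaw',yaw,'O',O,'len',np.linalg.norm(d))
    for c,a in C: print('copper in tray',(c-O)@ex,(c-O)@ey)
E
```

```text
top [[ 0.5703 -0.1495  0.0235]
 [ 0.5594 -0.0699  0.0235]
 [ 0.548   0.0097  0.0235]] [(array([ 0.52053186, -0.15373219,  0.031     ]), np.int32(740))]
yaw 0.13883545311200152 O [ 0.56418678 -0.06918899  0.0235    ] len 0.1607343652989765
copper in tray -0.05493478931926771 -0.07768830902389068
side [[ 0.5742 -0.1448  0.0235]
 [ 0.5639 -0.065   0.0235]
 [ 0.5516  0.0159  0.0235]] [(array([ 0.52252237, -0.15750642,  0.031     ]), np.int32(757))]
yaw 0.13941600270305585 O [ 0.56818575 -0.06392491  0.0235    ] len 0.16221520832819822
copper in tray -0.0582248617376063 -0.0863279115388638
```

```bash
python3 -m handwheel '[[[-36,-26,0],[0,0,-0.42]],[[-36,-26,0],[0,0,-0.42]],[[-36,-26,0],[0,0,-0.42]],[[-36,-26,0],[0,0,-0.42]],[[-36,-26,0],[0,0,-0.42]]]' 1 40; cat >> h.py <<'E'
def shift(P):
    o=ctrl.get_obs();R=Ro.from_rotvec(o['tool_rot']).as_matrix();print('t',o['t'],'tcp',o['tool_pos'].round(4) if hasattr(o['tool_pos'],'round') else o['tool_pos'],'shift cm',(R.T@(np.array(P)-o['tool_pos'])*100).round(2),'toolx',R[:,0].round(3),'z',R[:,2].round(3),'op',o['opening'],'F',np.round(o['contact_force'],1))
E
python3 -c "
from h import *
shift([.469,-.162,.2])"
```

```text
t: 1.12
tool_pos: [0.3643, 0.3564, 0.2317]
tool_rot: [-0.219, 3.133, 0.001]
contact_force: [0.7, 0.6, 0.6]
opening: -0.0
grip_force: 0.0
t 1.125 tcp [0.3643 0.3564 0.2317] shift cm [ -3.15 -52.79   3.15] toolx [-0.99  -0.139 -0.001] z [ 0.001  0.001 -1.   ] op -3.2019011257412313e-06 F [0.7 0.6 0.6]
```

```bash
python3 -m handwheel '[[[-3,-30,0],[0,0,0]],[[-3,-30,0],[0,0,0]],[[-3,-30,0],[0,0,0]],[[-3,-30,0],[0,0,0]],[[-3,-30,0],[0,0,0]]]' >/dev/null;  python3 -m handwheel '[[[0,-22.8,3],[0,0,0]],[[0,-22.8,3],[0,0,0]],[[0,-22.8,3],[0,0,0]],[[0,-22.8,3],[0,0,0]],[[0,-22.8,3],[0,0,0]]]' >/dev/null
python3 - <<'E'
from m import *
shift([.469,-.162,.10])
c=ctrl.calibration("wrist");im=ctrl.get_image("wrist"); cv2.imwrite('pics/w1.png',im)
Y=[(back("wrist",p,.0235,c).round(4),p.round(),a) for p,a in blobs(im,(22,150,100),(35,255,255),100,(0,0,512,384))]
C=[(back("wrist",p,.031,c).round(4),p.round(),a) for p,a in blobs(im,(4,120,100),(17,255,255),300,(0,0,512,384))]
print(*Y,*C,sep='\n')
E
```

```text
t 2.375 tcp [ 0.466  -0.163   0.2008] shift cm [-0.33  0.05 10.08] toolx [-0.991 -0.134  0.001] z [-0.001  0.    -1.   ] op 0.00018965099474823108 F [-0.9  0.8 -0.2]
(array([ 0.4187, -0.4134,  0.0235]), array([ 30., 100.]), np.int32(2654))
(array([0.5486, 0.009 , 0.0235]), array([380., 253.]), np.int32(798))
(array([ 0.5575, -0.0403,  0.0235]), array([340., 255.]), np.int32(105))
(array([ 0.3852, -0.1778,  0.031 ]), array([249.,  95.]), np.int32(1427))
(array([ 0.5177, -0.2557,  0.031 ]), array([167., 206.]), np.int32(1018))
(array([ 0.5194, -0.1563,  0.031 ]), array([252., 218.]), np.int32(1855))
```

View pics/w1.png

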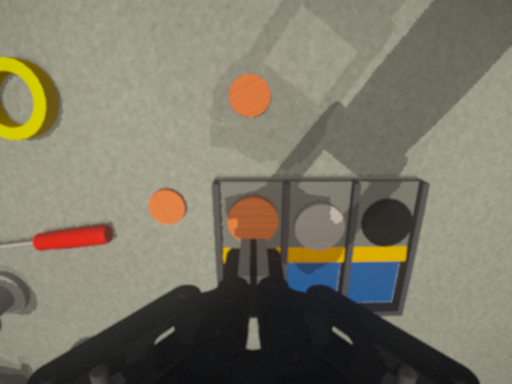

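The wrist view shows copper at (252,218) with the fingertips aligned with its lane, steel and black beside it, and the small copper look-alikes at (249,95) and (167,206), clear of the path. The copper centre of about (0.520,-0.155) agrees across the views, so I lower behind it.

```bash
python3 -m handwheel '[[[-0.3,0,5],[0,0,0]],[[-0.3,0,10],[0,0,0]],[[-0.3,0,15],[0,0,0]],[[-0.3,0,15],[0,0,0]],[[-0.3,0,15],[0,0,0]]]' >/dev/null
python3 - <<'E'
from m import *
shift([.4695,-.162,.0275])
cv2.imwrite('pics/s2.png',cv2.resize(ctrl.get_image("side")[130:330,180:430],None,fx=3,fy=3))
E
```

```text
t 3.05 tcp [ 0.4706 -0.1602  0.0535] shift cm [ 0.14 -0.16  2.6 ] toolx [-0.99  -0.14  -0.002] z [ 0.003 -0.001 -1.   ] op 1.8776223479026694e-05 F [-1.  -0.7  1. ]
```

View pics/s2.png

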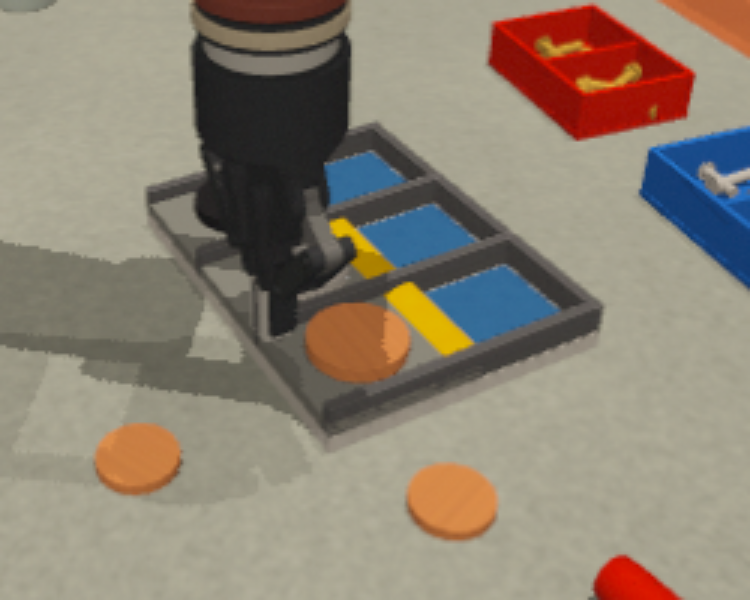

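The side crop shows the shut fingers (tip near 280,330) just behind the copper disc, inside its lane. I back off a little more and descend to z≈0.0275.

```bash
python3 -m handwheel '[[[0.4,-0.15,0],[0,0,0]],[[0.4,-0.15,1.5],[0,0,0]],[[0.4,-0.15,2.6],[0,0,0]],[[0.4,-0.15,2.6],[0,0,0]]]' >/dev/null
python3 - <<'E'
from m import *
shift([.520,-.155,.0275])
E
```

```text
t 3.6 tcp [ 0.4642 -0.1617  0.0235] shift cm [-5.62 -0.11 -0.42] toolx [-0.99  -0.139  0.003] z [-0.003  0.002 -1.   ] op -0.0001569448482396227 F [ 1.  -0.3  0.3]
```

```bash
python3 -m handwheel '[[[0,-0.1,-0.45],[0,0,0]],[[0,-0.1,-0.45],[0,0,0]],[[-1,-0.1,-0.45],[0,0,0]],[[-2,-0.1,-0.45],[0,0,0]]]'
python3 -m handwheel '[[[-0.7,0,0],[0,0,0]],[[-1.4,0,0],[0,0,0]],[[-2.1,0,0],[0,0,0]],[[-2.8,0,0],[0,0,0]],[[-2.8,0,0],[0,0,0]]]' 
python3 - <<'E'
from m import *
shift([.564,-.149,.0275])
cv2.imwrite('pics/s3.png',cv2.resize(ctrl.get_image("side")[130:330,180:430],None,fx=3,fy=3))
E
```

```text
t: 4.1
tool_pos: [0.4863, -0.1606, 0.0302]
tool_rot: [-0.218, 3.134, -0.001]
contact_force: [-0.5, -0.7, 0.9]
opening: 0.0002
grip_force: 0.6
t: 4.72
tool_pos: [0.5137, -0.1566, 0.0298]
tool_rot: [-0.219, 3.134, -0.0]
contact_force: [-0.0, -0.5, 0.3]
opening: 0.0003
grip_force: 0.0
t 4.725 tcp [ 0.5137 -0.1566  0.0298] shift cm [-5.09  0.06  0.23] toolx [-0.99  -0.139 -0.   ] z [ 0.  0. -1.] op 0.00028300771953544186 F [-0.  -0.5  0.3]
```

View pics/s3.png

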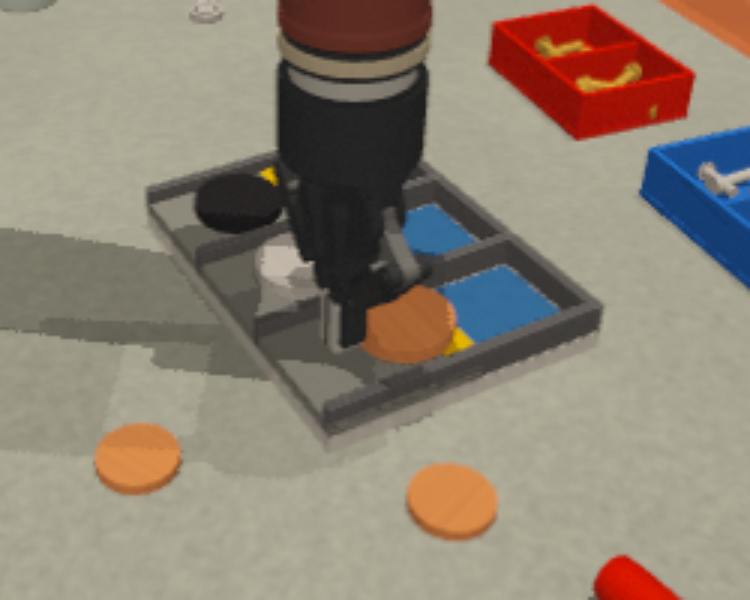

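The copper disc has slid forward onto the lip (centre about 408,322 in the crop) and the fingers are seated behind it. I lower 2 mm and push on.

```bash
python3 -m handwheel '[[[0,0,0.2],[0,0,0]],[[-0.8,0,0.2],[0,0,0]],[[-1.6,0,0.2],[0,0,0]],[[-2.4,0,0.2],[0,0,0]],[[-3.2,0,0.2],[0,0,0]]]' 
python3 -m handwheel '[[[-0.7,0,0],[0,0,0]],[[-1.4,0,0],[0,0,0]],[[-2.1,0,0],[0,0,0]],[[-2.6,0,0],[0,0,0]],[[-2.6,0,0],[0,0,0]]]' 
python3 - <<'E'
from m import *
shift([.575,-.148,.0275])
cv2.imwrite('pics/s4.png',cv2.resize(ctrl.get_image("side")[130:330,180:430],None,fx=3,fy=3))
E
```

```text
t: 5.4
tool_pos: [0.5457, -0.1522, 0.0279]
tool_rot: [-0.219, 3.134, -0.0]
contact_force: [-0.5, -0.1, -0.3]
opening: -0.0002
grip_force: 0.0
t: 6.02
tool_pos: [0.5709, -0.1487, 0.0279]
tool_rot: [-0.219, 3.134, -0.0]
contact_force: [-0.1, -1.0, 0.5]
opening: 0.0005
grip_force: 0.0
t 6.025 tcp [ 0.5709 -0.1487  0.0279] shift cm [-0.41  0.01  0.04] toolx [-0.99  -0.139 -0.   ] z [ 0. -0. -1.] op 0.0005454594950722552 F [-0.1 -1.   0.5]
```

View pics/s4.png

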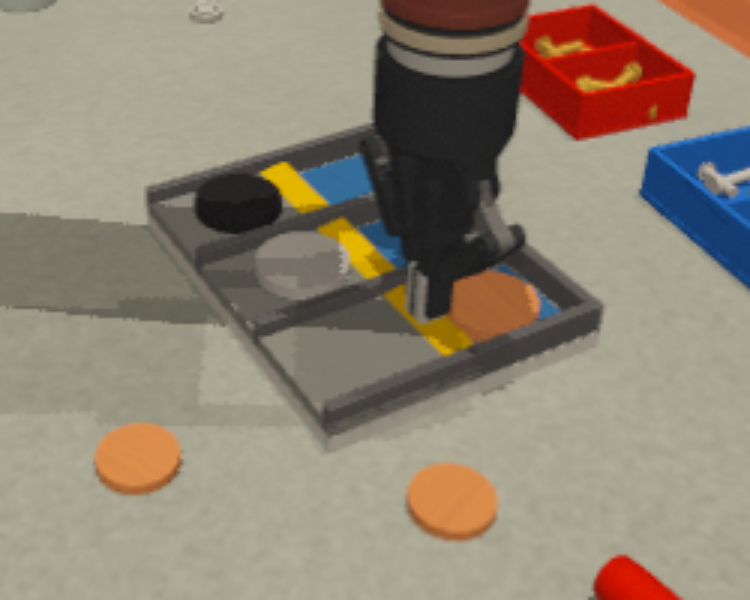

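The disc is over the crest (centre about 495,303) but may still be nose-down on it. I push another 1 cm, then retreat and check.

```bash
python3 -m handwheel '[[[-0.5,0,0],[0,0,0]],[[-1,0,0],[0,0,0]],[[-1,0,0],[0,0,0]],[[1,0,0],[0,0,0]],[[1,0,-2],[0,0,0]]]'
python3 -m handwheel '[[[0,0,-6],[0,0,0]],[[2,0,-12],[0,0,0]],[[8,0,-15],[0,0,0]],[[14,0,-15],[0,0,0]],[[14,0,-15],[0,0,0]]]' 
python3 - <<'E'
from m import *
shift([.469,-.162,.2])
im=ctrl.get_image("side");cv2.imwrite('pics/s5.png',cv2.resize(im[130:330,180:430],None,fx=3,fy=3))
for n,q in(("side",im),("top",ctrl.get_image("top"))):
    for p,a in blobs(q,(4,120,80),(17,255,255),100,dict(side=(225,170,390,268),top=(190,110,345,240))[n]): 
        c=back(n,p,.021); v=c-[.565,-.068,0]; print(n,p,a,c.round(4),'tray',v[0]*.99+v[1]*.139,-v[0]*.139+v[1]*.99)
E
```

```text
t: 6.7
tool_pos: [0.5582, -0.1493, 0.0462]
tool_rot: [0.217, -3.129, -0.004]
contact_force: [-0.2, 0.7, 0.2]
opening: -0.0002
grip_force: 0.0
t: 7.32
tool_pos: [0.4201, -0.1696, 0.1996]
tool_rot: [-0.215, 3.132, -0.003]
contact_force: [0.3, 0.4, -0.2]
opening: 0.0
grip_force: 0.0
t 7.325 tcp [ 0.4201 -0.1696  0.1996] shift cm [-4.95  0.09 -0.03] toolx [-0.991 -0.136 -0.003] z [ 0.003 -0.002 -1.   ] op 1.0154448345121838e-05 F [ 0.3  0.4 -0.2]
side [342.26516464 230.64124783] 577 [ 0.6162 -0.1417  0.021 ] tray 0.04044445323051339 -0.08006692012572415
top [298.21870287 142.38763198] 663 [ 0.6131 -0.1406  0.021 ] tray 0.03750645900835983 -0.0785423670359024
top [335.30445247 218.66305656] 831 [ 0.4529 -0.1934  0.021 ] tray -0.1283921638577973 -0.10858609056722109
```

View pics/s5.png

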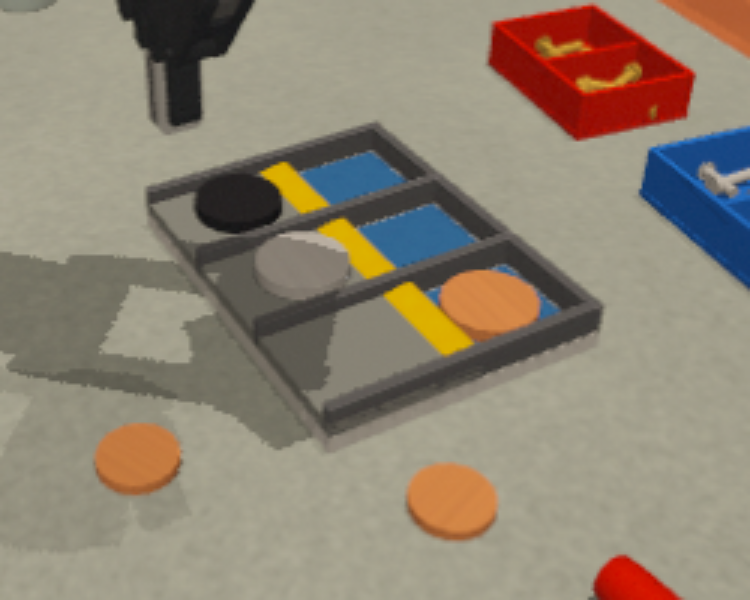

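The disc appears to lie in the seat, at tray x≈39 mm, with nothing touching it. I check flatness by fitting a disc model to the side picture.

```bash
python3 - <<'E'
from m import *
from scipy.optimize import minimize
q=ctrl.get_image("side"); box=(225,170,390,268)
m=cv2.inRange(cv2.cvtColor(q,cv2.COLOR_BGR2HSV),(4,120,80),(17,255,255)); k=np.zeros_like(m);k[box[1]:box[3],box[0]:box[2]]=1;m*=k
big=cv2.resize(m,None,fx=4,fy=4)>127
a=np.linspace(0,2*np.pi,60);ey=np.array([-.139,.99,0]);ex=np.array([.99,.139,0]);ez=np.array([0,0,1])
def iou(x,y,z,t):
    u=ex*np.cos(t)-ez*np.sin(t);n=ex*np.sin(t)+ez*np.cos(t);c=np.array([.565,-.068,z])+x*ex+y*ey
    P=[proj("side",c+.03*(np.cos(b)*u+np.sin(b)*ey)+s*.005*n) for b in a for s in(-1,1)]
    h=cv2.convexHull((np.array(P)*4+1.5).astype(np.float32)).round().astype(int);M=np.zeros(big.shape,np.uint8);cv2.fillConvexPoly(M,h,1)
    return (big&(M>0)).sum()/(big|(M>0)).sum()
for t in(-.1,0,.1,.2,.33):
    z=.017 if t<=0 else .012+.03*np.sin(t)+.005
    r=minimize(lambda p:-iou(p[0]/100,p[1]/100,z,t),[3.9,-8],method='Nelder-Mead',options=dict(initial_simplex=[[3.9,-8],[4.4,-8],[3.9,-7.5]],maxiter=50)); print(t,r.x,-r.fun)
E
```

```text
Traceback (most recent call last):
  File "h.py", line 11, in proj
    c=ctrl.calibration(name); p=np.array(c['R'])@X+np.array(c['t']); u=p[:2]/p[2]; u=u*(1+c['k1']*(u@u))
ValueError: time passes only in moves, steps and waits
```

```bash
python3 - <<'E'
from m import *
from scipy.optimize import minimize
cal={n:ctrl.calibration(n) for n in("side","top")}
ctrl_cal=cal.__getitem__
def pj(n,X):
    c=cal[n]; p=X@np.array(c['R']).T+np.array(c['t']); u=p[:,:2]/p[:,2:]; u=u*(1+c['k1']*(u**2).sum(1,keepdims=True)); return u*[c['fx'],c['fy']]+[c['cx'],c['cy']]
ey=np.array([-.139,.99,0]);ex=np.array([.99,.139,0]);ez=np.array([0,0,1]);O=np.array([.565,-.068,0]);a=np.linspace(0,2*np.pi,60)
D={}
for n,box in(("side",(310,200,390,268)),("top",(270,110,330,170))):
    q=ctrl.get_image(n); cv2.imwrite(f'pics/f_{n}.png',cv2.resize(q[box[1]-20:box[3]+20,box[0]-20:box[2]+20],None,fx=5,fy=5,interpolation=cv2.INTER_CUBIC))
    m=cv2.inRange(cv2.cvtColor(q,cv2.COLOR_BGR2HSV),(4,120,80),(17,255,255)); k=np.zeros_like(m);k[box[1]:box[3],box[0]:box[2]]=1
    big=cv2.resize(m*k,None,fx=4,fy=4)>127
    rail=np.array([O+x*ex+y*ey+z*ez for x in(-.1,.087) for y in(-.116,-.124) for z in(0,.032)])
    E=np.zeros(big.shape,np.uint8);cv2.fillConvexPoly(E,cv2.convexHull((pj(n,rail)*4).astype(np.float32)).astype(int),1)
    D[n]=(big,E==0)
def cost(p,t):
    x,y,dx,dy=np.array(p)/100; u=ex*np.cos(t)-ez*np.sin(t);nn=ex*np.sin(t)+ez*np.cos(t);z=.012+.03*abs(np.sin(t))+.005*np.cos(t); s=0
    for n in D:
        c=O+x*ex+y*ey+z*ez+(dx*ex+dy*ey if n=="side" else 0)
        P=np.array([c+.03*(np.cos(b)*u+np.sin(b)*ey)+k*.005*nn for b in a for k in(-1,1)])
        h=cv2.convexHull((pj(n,P)*4+1.5).astype(np.float32)).round().astype(int);big,E=D[n];M=np.zeros(big.shape,np.uint8);cv2.fillConvexPoly(M,h,1);M=M>0
        s+=(big&M&E).sum()/((big|M)&E).sum()
    return -s/2
for t in(-.1,0,.1,.2,.33):
    i=np.array([3.8,-8,.2,0]);r=minimize(cost,i,args=(t,),method='Nelder-Mead',options=dict(initial_simplex=np.vstack([i,i+.4*np.eye(4)]),maxiter=120)); print(t,r.x.round(2),-r.fun)
E
```

```text
-0.1 [ 3.86 -7.94 -0.01 -0.35] 0.8892865464179356
0 [ 3.91 -7.96  0.36  0.06] 0.9173896799787169
0.1 [ 3.84 -7.91  0.34 -0.21] 0.9389946785969498
0.2 [ 3.71 -7.85  0.28 -0.54] 0.9397421493966456
0.33 [ 3.52 -7.84  0.41 -0.66] 0.877619009529764
```

View pics/f_side.png

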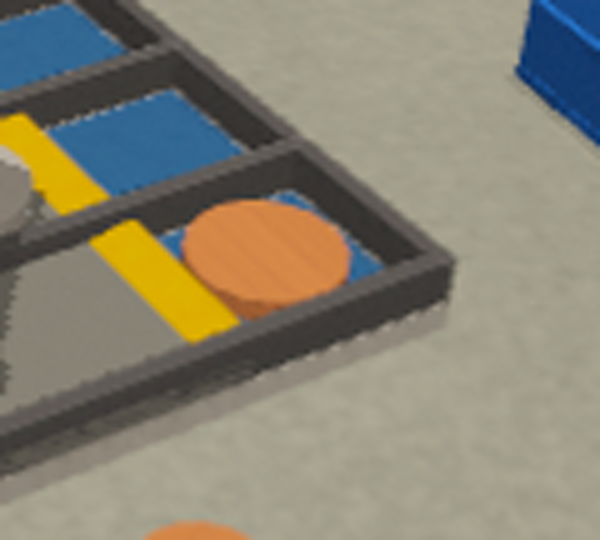

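The fit slightly favours a residual nose-down tilt, so the rear edge may be resting on the crest. I sweep the tip forward at z≈0.027: it passes above a flat disc (top at 22 mm) but nudges a tilted one.

```bash
python3 -m handwheel '[[[-5,0,0],[0,0,0]],[[-10,0,5],[0,0,0]],[[-14,0,10],[0,0,0]],[[-14,0,13],[0,0,0]],[[-14,0,13],[0,0,0]]]' >/dev/null
python3 -c "
from h import *
shift([.565,-.149,.0275])"
```

```text
t 8.2 tcp [ 0.559  -0.1483  0.0631] shift cm [-0.61 -0.17  3.56] toolx [-0.99  -0.14   0.008] z [-0.009  0.004 -1.   ] op 2.4215033204588135e-05 F [-0.8  0.5 -0.5]
```

```bash
python3 -m handwheel '[[[0,0,2],[0,0,0]],[[0,0,3.5],[0,0,0]],[[0,0,3.5],[0,0,0]]]'; python3 -m handwheel '[[[-1,0,0],[0,0,0]],[[-1.7,0,0],[0,0,0]],[[-2.4,0,0],[0,0,0]],[[-3,0,0],[0,0,0]],[[-3,0,0],[0,0,0]]]'
python3 -m handwheel '[[[0,0,-4],[0,0,0]],[[0,0,-9],[0,0,0]],[[4,0,-14],[0,0,0]],[[10,0,-17],[0,0,0]],[[14,0,-17],[0,0,0]]]'
python3 - <<'E'
from m import *
for n,box in(("side",(225,170,390,268)),("top",(270,110,330,170))):
    q=ctrl.get_image(n)
    if n=="side": cv2.imwrite('pics/f2.png',cv2.resize(q[180:288,290:410],None,fx=5,fy=5,interpolation=cv2.INTER_CUBIC))
    for p,a in blobs(q,(4,120,80),(17,255,255),100,box):
        c=back(n,p,.021); v=c-[.565,-.068,0]; print(n,p,a,'tray',v[0]*.99+v[1]*.139,-v[0]*.139+v[1]*.99)
E
```

```text
t: 8.57
tool_pos: [0.5597, -0.1499, 0.0319]
tool_rot: [0.218, -3.132, -0.001]
contact_force: [-0.7, -0.2, 0.8]
opening: -0.0001
grip_force: 0.0
t: 9.2
tool_pos: [0.591, -0.1458, 0.033]
tool_rot: [-0.219, 3.134, -0.0]
contact_force: [0.4, 0.3, -0.5]
opening: 0.0001
grip_force: 0.0
t: 9.82
tool_pos: [0.4515, -0.1661, 0.2061]
tool_rot: [-0.219, 3.129, -0.005]
contact_force: [0.3, 0.4, 0.1]
opening: 0.0001
grip_force: 0.0
side [342.21070812 230.63557858] 579 tray 0.04036801977438285 -0.08000683121608472
top [298.16717325 142.39969605] 658 tray 0.037505912068766016 -0.0784353283542458
```

View pics/f2.png

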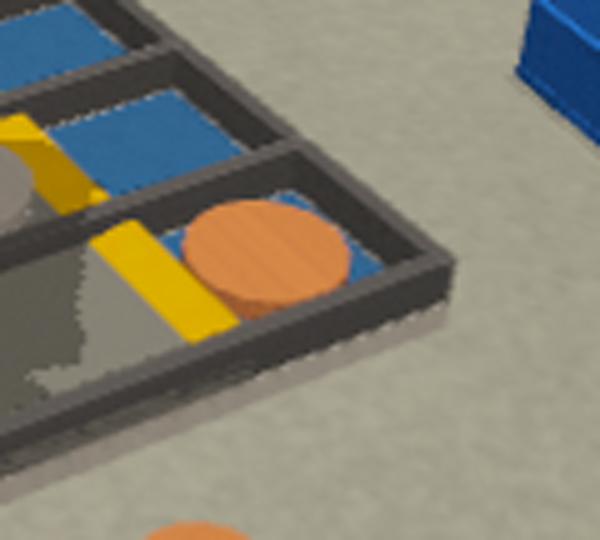

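The disc is unmoved (face centre about 267,252) and the tip at z≈33 mm passed over it without contact, so it is not hung up high on the crest. For a finer check I descend over its rear part to just above flat height.

```bash
python3 -m handwheel '[[[-5,0,0],[0,0,0]],[[-10,0,5],[0,0,0]],[[-14.6,0,10],[0,0,0]],[[-14.6,0,15],[0,0,0]],[[-14.6,0,15],[0,0,0]]]' >/dev/null;python3 -m handwheel '[[[0,0,0],[0,0,0]],[[0,0,0],[0,0,0]]]'
```

```text
t: 10.8
tool_pos: [0.5984, -0.146, 0.0566]
tool_rot: [-0.218, 3.129, -0.004]
contact_force: [0.1, -0.3, 0.4]
opening: -0.0
grip_force: 0.0
```

```bash
python3 -m handwheel '[[[0,0,1.2],[0,0,0]],[[0,0,2.2],[0,0,0]],[[0,0,2.7],[0,0,0]],[[0,0,3],[0,0,0]],[[0,0,3],[0,0,0]]]'; python3 -m handwheel '[[[0,0,0.2],[0,0,0]],[[0,0,0.2],[0,0,0]],[[0,0,0.2],[0,0,0]]]'
```

```text
t: 11.42
tool_pos: [0.5964, -0.1451, 0.0228]
tool_rot: [-0.218, 3.134, 0.0]
contact_force: [-0.5, -0.2, -0.2]
opening: -0.0003
grip_force: 0.0
t: 11.8
tool_pos: [0.5973, -0.1454, 0.0221]
tool_rot: [-0.218, 3.132, -0.001]
contact_force: [-1.0, 0.0, 5.7]
opening: 0.0001
grip_force: 2.7
```

Contact came only at tip height 22.1 mm, which is the top height of a flat disc in the seat. So it lies flat; I lift clear and check.

```bash
python3 -m handwheel '[[[0,0,-3],[0,0,0]],[[0,0,-8],[0,0,0]],[[4,0,-14],[0,0,0]],[[10,0,-17],[0,0,0]],[[14,0,-17],[0,0,0]]]'; python3 -m handwheel '[[[0,0,0],[0,0,0]],[[0,0,0],[0,0,0]],[[0,0,0],[0,0,0]]]' | tail -3
python3 - <<'E'
from m import *
for n,box in(("side",(225,170,390,268)),("top",(270,110,330,170))):
    q=ctrl.get_image(n)
    for p,a in blobs(q,(4,120,80),(17,255,255),100,box):
        v=back(n,p,.021)-[.565,-.068,0]; print(n,p,a,'tray',v[0]*.99+v[1]*.139,-v[0]*.139+v[1]*.99)
print(ctrl.get_obs()['tool_pos'],ctrl.get_obs()['t']); print(ctrl.finish_job())
E
```

```text
t: 12.42
tool_pos: [0.4577, -0.1653, 0.1939]
tool_rot: [-0.219, 3.13, -0.005]
contact_force: [-0.5, 0.0, 0.5]
opening: 0.0002
grip_force: 0.0
contact_force: [-0.1, -0.6, 0.0]
opening: -0.0002
grip_force: 0.0
side [342.40619621 230.60068847] 581 tray 0.040739757706538246 -0.08009327152649459
top [298.25885978 142.21879815] 649 tray 0.037832034662913155 -0.07871184900540225
top [325.22439024 158.77560976] 205 tray -0.008110130321384865 -0.12201767767376112
[ 0.45834051 -0.16432676  0.19038845] 12.9
the job is handed in; nothing more can be done
None
```

The job is handed in at 12.9 s: the copper disc measured flat in the seat about 39 mm beyond the lip, the steel and black discs were not touched, and the gripper is clear; no verdict was returned.

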